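# Set the jig's opening and hold its spring jaw open

## Task

The spring-jaw jig has to be held open to the right width so that the next block can be laid in. With the jaw still closed, turn the jig's black knob until the yellow pointer stands on the red band of the scale; then pull the jaw by its upright blue handle, against its spring, until the white plate on the jaw is opposite the pointer, and finish while still gripping the handle and holding the jaw there. Leave the wooden block and the carpenter pencil where they are.

Things in the scene. Friction and masses are not known exactly. Their poses are not given: they have to be found in the camera images.
- jig: Jig fixed to the worktop: plywood base 250 (x) x 176 (y) x 12 mm, origin under its centre, z up; its -x side is the front, facing the robot. At y = -42 mm a jaw slides along x in front of a grey fixed jaw (top 46 mm above the worktop). At left a grey housing with the knob; between them a black scale bar along x, top 22 mm up, with red band and yellow pointer.
- jaw: Spring-loaded sliding aluminium jaw (carriage 80 x 62 mm, top 38 mm above the worktop) with an upright blue handle. Origin: 12 mm above the worktop, right under the handle's centre; axes as the jig's. Closed, it sits at x = 0, y = -42 mm of the jig; it can be pulled 80 mm along the jig's -x. The spring drives it back: about 4 N closed, 10 N at 65 mm; it does not stay by itself.
- jaw_handle (a point): Point in the upright blue handle, 72 mm above the worktop, on its centre line. The handle is a plate 14 mm thick along the jig's x, 46 mm wide along its y, from 42 to 90 mm above the worktop (its top is 18 mm above this point), free on both sides.
- index (a point): Middle of the outer end, on top, of the white index plate (10 mm wide along the jig's x) that sticks out of the jaw's left side over the scale. It moves with the jaw. It is opposite the pointer when the pointer's tip is within the plate's 10 mm width.
- pointer_tip (a point): Tip of the yellow pointer, over the scale, axes as the jig's. It is geared to the knob: 10 mm along the jig's -x for each radian of clockwise turn, and stays where it is left.
- band (a point): Middle of the red band on the scale, axes as the jig's; the band is 7 mm wide along the jig's x and fixed. At the start it lies 8 to 32 mm in front (-x) of the pointer's tip.
- knob_grip (a point): Grip point of the black knob on its vertical axis, 63 mm above the worktop: an upright bar 14 mm thick, 40 mm long, from 40 to 70 mm above the worktop (top 7 mm above this point), on a disc of 42 mm. A white line on top marks one half of the bar. Axes turn with the knob; the bar lies along its x.
- knob (a joint): Knob angle in rad, 0 to 4, growing clockwise seen from above. At 0 the knob's bar lies along the jig's x axis. It turns with light friction (about 0.04 N m) and stays where it is left.
- block: Loose wooden block, 68 x 70 x 19 mm, the next workpiece; origin at the centre of its underside. To be left where it is.
- pencil: Loose flat red carpenter pencil, 14 x 161 x 8 mm, lying beside the left edge of the jig base; origin at the centre of its underside. To be left where it is.

How it is judged:
On the way:
1. with the jaw still closed, the knob has brought the pointer's tip onto the red band (x of pointer_tip in the frame of band between -0.0035 and 0.0035 m and x of jaw in the frame of jig above -0.008 m), for 0.3 s.
At the end, for the whole second after the job is handed in: The pointer's tip is on the red band (within 3.5 mm of its middle along the scale), the middle of the jaw's white plate is within 5 mm of the pointer's tip along the scale, and the jaw is held still there by the gripper's fingers (contact of more than 2 N) (x of pointer_tip in the frame of band between -0.0035 and 0.0035 m and x of index in the frame of pointer_tip between -0.005 and 0.005 m and linear speed of jaw below 0.01 m/s and contact force between the fingers and jaw above 2 N); the arm keeps its last pose, push and grip.
It fails at once if the wooden block is moved more than 30 mm (distance of block from where it was at the start of the episode above 0.03 m).
It fails at once if the carpenter pencil is moved more than 30 mm (distance of pencil from where it was at the start of the episode above 0.03 m).
It also fails if it takes over 70 s, if anything falls off the work surface, if the arm or the gripper's body presses on something with over 40 N, if the wrist force passes 120 N, or if a joint passes its speed limit or range.

## Robot

A 6-joint arm with a two-finger parallel gripper is mounted at the origin on a cart in front of the work surface, level with it; the furniture and walls round the work are solid. World frame = base frame: x ahead of the robot, y to its left, z up, the work surface at z = 0. Lengths are in m, angles in rad, forces in N, time in s.
With the tool pointing down it reaches from about 0.4 to 0.825 m from the base axis. Payload 7 kg.
Tool frame: the origin (TCP) lies between the finger pads; the fingertips stand 22 mm ahead of it and the grasp point (between the pads) lies 3 mm ahead of it (arm.tip_reach is the distance from the TCP to the fingertips, in m); z points along the fingers, y is the line along which they close (so a half turn about z gives the same grasp; the last joint's range is limited). The gripper opens to 88 mm and grips with 3 to 60 N. Pads are 19 mm wide; open, the fingers measure 130 mm over their backs; the gripper's body (78 mm by 193 mm) begins 47 mm behind the grasp point.
Start: joints at [1.493, 0.359, 0.012, 0, -1.224, -0.288], TCP at [0.241, 0.63, 0.249] pointing down, gripper open.
Joint ranges: [-3.07, 3.07], [-1.43, 2.12], [-1.02, 1.25], [-3.03, 1.67], [-3.05, -0], [-3.03, 3.03]. Speed limits (rad/s): [2.39, 2.39, 3.01, 3.14, 3.14, 3.14].

## Interface

Orientations are given as [roll, pitch, yaw] about the fixed x, y, z axes, in that order (R = Rz(yaw) Ry(pitch) Rx(roll)).
In Python, from station import arm, viewer gives the robot as it stands. The module is installed in compiled form; this text tells all that it offers.
- The arm moves only by the tool apply_moves, never from a script. Its argument "commands" is a list that holds one entry, the list of rows, each a list of 5 numbers: the closure, from -1 (fully open) to 1 (shut), then the shift along the world's x, y, z as a fraction of full scale, then the turn about the world's z as a fraction of full scale. In form: [[[fingers, tx, ty, tz, yaw], ...]]. A call has 1 to 12 rows; each row shifts and turns the commanded pose from where the row before left it; what a row does not reach is not made up. Full scale, the value 1, is 20 cm for a shift and pi rad for a turn. A row lasts 1/10 s, in which the tool goes at most 50 mm and 8.59 degrees, less where a joint would pass 70% of its speed; a pose out of reach is approached as far as the arm can. A call with a number of a shift or a turn outside -1 to 1 is refused whole. A call with a gripper value outside its range is refused whole. The fingers move at their own pace and stop on an object; "force" is the grip in N (left out, the last holds). Time passes only in rows, so rows that do not move let the fingers close. It gives the time, the measured TCP pose, the force, the opening and the grip force at its end, in the units of the state.
- arm.get_state(): the state, without advancing time (a new reading comes with each control period).
- viewer.grab_frame(name): name is "scene" or "top"; returns a dict with "image" (420x560x3 uint8, blue, green, red), "mtx" (3x3 intrinsics, pixels), "rvec" (rotation vector, rad) and "tvec" (3), from world to camera coordinates, as OpenCV has them. Camera axes: x right, y down, z forward; pixel columns grow to the right and rows downward; lengths in m; the calibration is good to about 2 mm. A picture is of the moment at which its call begins. There is no depth.
- arm.job_done(): hands the job in; it is judged then, once.
The state is a dict: "t": time; "q": joint angles; "qd": joint speeds; "joint_efforts": joint torques, N m; "eef_pos": TCP position; "ee_rot": TCP orientation; "force": force on the tool from outside, world axes, zero at the start; "moment": the same for the moment, N m; "width": finger opening in m; "gripper_force": force on a finger pad.
Only numpy, scipy, OpenCV 4.12 (cv2) and the standard library are available. Lean on these libraries where they do the work, as an engineer would, in place of code of your own. Each camera call takes 0.05 s, during which the arm holds its last target. There are 200 camera calls.

## Working session

There is one attempt and no reset: what is moved stays moved. The work goes in short steps, Python scripts to look and compute and a tool call to move; the robot and the scene stay as the last step left them, time stands still between calls to the robot, and variables do not carry over. Pictures are saved under pics/ and viewed, at most 10 in all, crops included, and the job is handed in when it is done.

Besides the shell and the picture viewer there is one more tool, called after "Call:" by a JSON object that holds its "api" and its "payload", one argument or row to a line. apply_moves: Moves the arm, as the interface text tells. Shift numbers are shares of 20 cm and turn numbers shares of pi rad, none past 1 either way. Its arguments: {"type":"object","properties":{"commands":{"type":"array","items":{"type":"array","items":{"type":"array","items":{"type":"number"}}}},"force":{"type":"number"}},"required":["commands"]}

```bash
mkdir -p pics; cat > h.py <<'E'
import numpy as np, cv2
from station import arm, viewer
def grab(n,f=None):
    d=viewer.grab_frame(n)
    if f: cv2.imwrite('pics/'+f,d['image'])
    return d
def ray(d,uv,z):
    R=cv2.Rodrigues(np.array(d['rvec'],float))[0]; t=np.array(d['tvec'],float).ravel()
    p=cv2.undistortPoints(np.array([[uv]],float),np.array(d['mtx'],float),None).ravel()
    c=-R.T@t; v=R.T@np.array([p[0],p[1],1]); return c+v*(z-c[2])/v[2]
def proj(d,P):
    return cv2.projectPoints(np.array(P,float).reshape(-1,3),np.array(d['rvec'],float),np.array(d['tvec'],float),np.array(d['mtx'],float),None)[0].reshape(-1,2)
E
python3 - <<'E'
from h import *
a=grab('scene'); b=grab('top')
cv2.imwrite('pics/s0.png',a['image']);cv2.imwrite('pics/t0.png',b['image'])
for d in(a,b):
    R=cv2.Rodrigues(np.array(d['rvec'],float))[0];print(-R.T@np.array(d['tvec']).ravel(),d['mtx'])
print(arm.get_state())
E
```

```text
[0.10196603 0.14027097 0.64432792] [[419.24930389   0.         276.57716536]
 [  0.         419.24930389 209.45193029]
 [  0.           0.           1.        ]]
[ 0.32468054 -0.32969255  0.91892309] [[473.67685474   0.         277.18439755]
 [  0.         473.67685474 220.78486521]
 [  0.           0.           1.        ]]
{'t': 0.1, 'q': array([ 1.49312476e+00,  3.59341313e-01,  1.11418080e-02, -3.00802570e-04,
       -1.22408443e+00, -2.88057924e-01]), 'qd': array([ 0.00090743, -0.00093545,  0.00203447,  0.00073947,  0.00029226,
        0.00051777]), 'joint_efforts': array([-1.08256121e-03, -5.84162378e+01,  2.93748379e+01,  7.01537713e+00,
        1.01253827e-02, -5.06592801e-05]), 'eef_pos': array([0.24130775, 0.62996202, 0.24769711]), 'ee_rot': array([ 3.14008600e+00, -1.51517474e-04, -3.65831807e-01]), 'force': array([-0.12907086, -0.56909176,  0.26746426]), 'moment': array([-0.01039017,  0.00934151,  0.01214361]), 'gripper_force': 0.0, 'width': 0.08772377605579466}
```

View pics/t0.png

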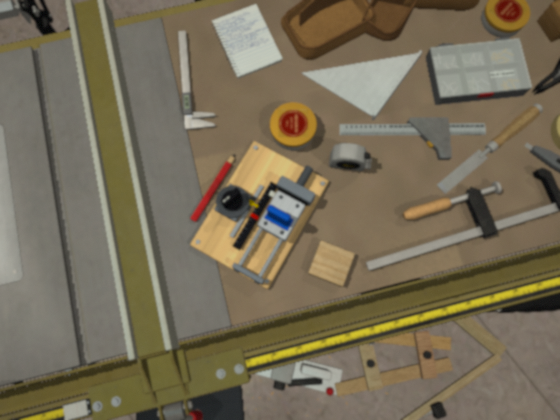

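View pics/s0.png

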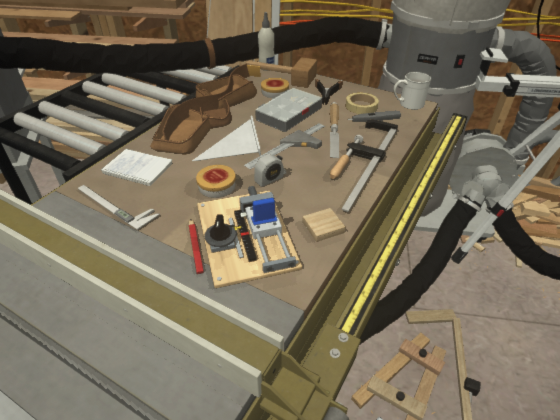

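The jig is at about (258,215) in the top view and (248,238) in the scene view. The pencil lies to its left and the block to its right. I'll enlarge both views.

```bash
python3 - <<'E'
from h import *
a=cv2.imread('pics/t0.png')[140:290,180:335]; b=cv2.imread('pics/s0.png')[180:290,180:310]
cv2.imwrite('pics/c1.png',cv2.resize(a,(620,600),interpolation=cv2.INTER_CUBIC))
cv2.imwrite('pics/c2.png',cv2.resize(b,(650,550),interpolation=cv2.INTER_CUBIC))
E
```

```text
(no output)
```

View pics/c1.png

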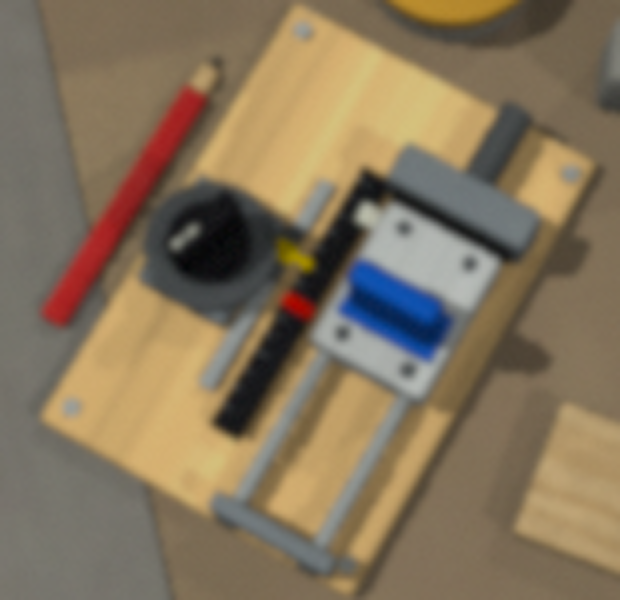

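View pics/c2.png

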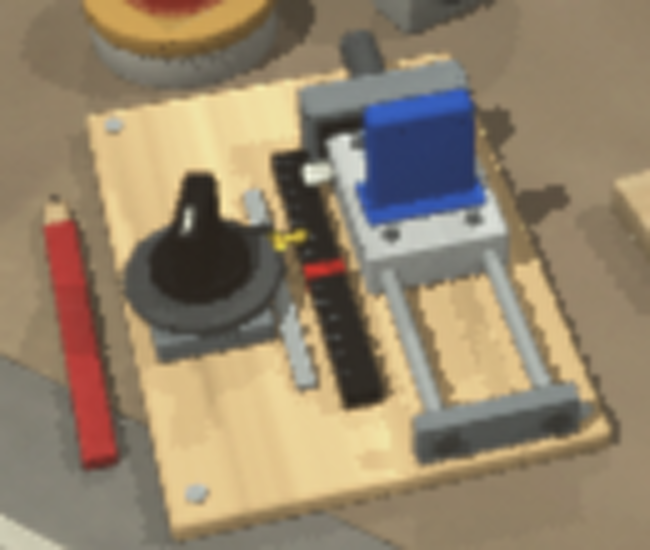

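```bash
cat >> h.py <<'E'
def blob(im,lo,hi,box):
    h=cv2.cvtColor(im,cv2.COLOR_BGR2HSV); m=cv2.inRange(h,lo,hi)
    k=np.zeros_like(m);x0,y0,x1,y1=box;k[y0:y1,x0:x1]=m[y0:y1,x0:x1]
    n,l,s,c=cv2.connectedComponentsWithStats(k)
    if n<2: return None
    i=1+np.argmax(s[1:,4]); return c[i],s[i,4]
RED=((0,150,100),(8,255,255)); YEL=((22,150,110),(35,255,255)); BLU=((100,140,60),(125,255,255))
E
python3 - <<'E'
from h import *
d=grab('top'); im=d['image']
c=np.array([[298,5],[597,165],[358,597],[42,420]])/4+[180,140]
P=np.array([ray(d,p,.012) for p in c]); print(P.round(4))
o=P.mean(0); f=(P[0]+P[1]-P[2]-P[3]); yaw=np.arctan2(f[1],f[0]); print('o',o,'yaw',yaw,[np.linalg.norm(P[i]-P[i-1]) for i in range(4)])
l=P[0]+P[3]-P[1]-P[2]; print('yaw2',np.arctan2(-l[0],l[1]))
R=np.array([[np.cos(yaw),-np.sin(yaw)],[np.sin(yaw),np.cos(yaw)]])
J=lambda p:R.T@(p-o)[:2]
b=grab('scene')
for n,h,z,bt,bs in(('red',RED,.022,(240,200,270,230),(235,225,260,245)),('yel',YEL,.026,(240,190,270,215),(228,220,246,235)),('blu',BLU,.09,(255,195,300,235),(240,190,285,230))):
    for dd,bx in((d,bt),(b,bs)):
        r=blob(dd['image'],*h,bx)
        if r: p=ray(dd,r[0],z);print(n,r,p.round(4),J(p).round(4))
print('knob px dark?')
for bx,uv in ((d,(180+205/4,140+222/4)),(b,(180+199/5,180+178/5))):
    p=ray(bx,uv,.07);print(p.round(4),J(p).round(4))
E
```

```text
[[ 0.7046 -0.3214  0.012 ]
 [ 0.6028 -0.4618  0.012 ]
 [ 0.4023 -0.3201  0.012 ]
 [ 0.5041 -0.1765  0.012 ]]
o [ 0.55348151 -0.31992502  0.012     ] yaw -0.6206511918978164 [np.float64(0.2473714813878049), np.float64(0.17339298432639988), np.float64(0.2455253858684178), np.float64(0.17601320916835503)]
yaw2 -0.6220614816761408
red (array([253.89473684, 215.86842105]), np.int32(38)) [ 0.546 -0.305  0.022] [-0.0147  0.0078]
red (array([244.34782609, 233.34782609]), np.int32(23)) [ 0.5459 -0.308   0.022 ] [-0.0131  0.0054]
yel (array([253.93333333, 204.33333333]), np.int32(30)) [ 0.5681 -0.3074  0.026 ] [0.0046 0.0186]
yel (array([237.125 , 227.4375]), np.int32(16)) [ 0.567  -0.3089  0.026 ] [0.0045 0.0169]
blu (array([278.46175637, 217.18413598]), np.int32(353)) [ 0.5219 -0.3506  0.09  ] [-0.0078 -0.0433]
blu (array([263.38729508, 210.91393443]), np.int32(488)) [ 0.5099 -0.3297  0.09  ] [-0.0298 -0.0333]
knob px dark?
[ 0.5777 -0.2682  0.07  ] [-0.0104  0.0562]
[ 0.585  -0.2806  0.07  ] [0.0028 0.0503]
```

```bash
python3 - <<'E'
from h import *
ims=[]
for n,(x,y) in(('t0',(212,180)),('s0',(200,210))):
    a=cv2.imread(f'pics/{n}.png')[y:y+45,x:x+45].astype(float)
    a=np.clip((a/255)**.5*255,0,255).astype(np.uint8); ims.append(cv2.resize(a,(360,360),interpolation=cv2.INTER_CUBIC))
cv2.imwrite('pics/c3.png',np.hstack(ims))
E
```

```text
(no output)
```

View pics/c3.png

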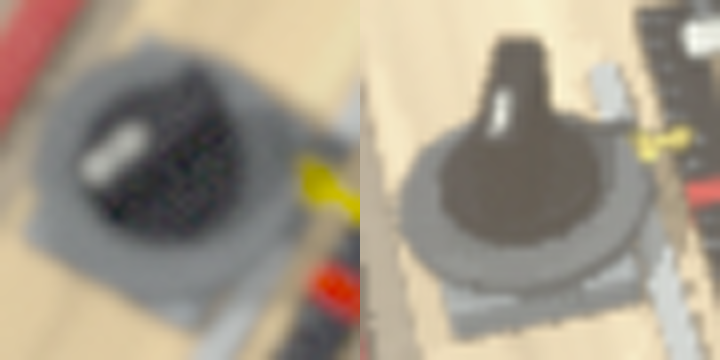

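```bash
python3 - <<'E'
from h import *
d=grab('top');b=grab('scene');y=-.621
R=np.array([[np.cos(y),-np.sin(y)],[np.sin(y),np.cos(y)]])
J=lambda p:(R.T@(p[:2]-[.5535,-.3199])).round(4)
for dd,(ox,oy),pts in((d,(212,180),[(88,172,.07),(145,130,.07),(80,178,.07),(200,75,.07),(165,158,.036),(155,180,.03)]),(b,(200,210),[(133,130,.07),(145,95,.07),(135,132,.07),(160,40,.07),(160,180,.036),(166,198,.03)])):
  for u,v,z in pts:
    p=ray(dd,(ox+u/8,oy+v/8),z);print(p[:2].round(4),J(p))
  print()
E
```

```text
[ 0.5679 -0.2519] [-0.0279  0.0636]
[ 0.5765 -0.266 ] [-0.0127  0.0572]
[ 0.5666 -0.25  ] [-0.03    0.0645]
[ 0.5884 -0.2799] [0.0051 0.0528]
[ 0.579  -0.2676] [-0.0096  0.0574]
[ 0.5755 -0.2643] [-0.0144  0.058 ]

[ 0.568  -0.2542] [-0.0264  0.0618]
[ 0.5745 -0.2651] [-0.0147  0.0568]
[ 0.5671 -0.254 ] [-0.0273  0.0615]
[ 0.5859 -0.2822] [0.0044 0.0495]
[ 0.577  -0.2686] [-0.0108  0.0554]
[ 0.5758 -0.2688] [-0.0116  0.0545]
```

The knob axis is at about (0.577, -0.2665). The bar's yaw is about -1.0, and the pointer needs to move about 19 mm, so roughly 1.9 rad clockwise. I'll move above the knob first.

Call:
{"api": "apply_moves", "payload": {
  "commands": [
    [[0.1,0.07,-0.187,0,-0.0084],[0.1,0.07,-0.187,0,-0.0084],[0.1,0.07,-0.187,0,-0.0084],[0.1,0.07,-0.187,0,-0.0084],[0.1,0.07,-0.187,0,-0.0084],[0.1,0.07,-0.187,0,-0.0084],[0.1,0.07,-0.187,0,-0.0084],[0.1,0.07,-0.187,0,-0.0084],[0.1,0.07,-0.187,0,-0.0084],[0.1,0.07,-0.187,0,-0.0084],[0.1,0.07,-0.187,0,-0.0084],[0.1,0.07,-0.187,0,-0.0084]]
  ],
  "force": 15
}}

```text
t: 1.5
eef_pos: [0.4096, 0.18, 0.2489]
ee_rot: [-3.141, -0.0, -0.683]
force: [1.4, 1.1, 0.4]
width: 0.0395
gripper_force: 0.0
```

Call:
{"api": "apply_moves", "payload": {
  "commands": [
    [[0.1,0.07,-0.187,0,-0.0084],[0.1,0.07,-0.187,0,-0.0084],[0.1,0.07,-0.187,0,-0.0084],[0.1,0.07,-0.187,0,-0.0084],[0.1,0.07,-0.187,0,-0.0084],[0.1,0.07,-0.187,0,-0.0084],[0.1,0.07,-0.187,0,-0.0084],[0.1,0.07,-0.187,0,-0.0084],[0.1,0.07,-0.187,0,-0.0084],[0.1,0.07,-0.187,0,-0.0084],[0.1,0.07,-0.187,0,-0.0084],[0.1,0.07,-0.187,0,-0.0084]]
  ]
}}

```text
t: 2.7
eef_pos: [0.5778, -0.269, 0.2486]
ee_rot: [-3.141, -0.0, -1.0]
force: [0.3, 0.5, 0.3]
width: 0.0396
gripper_force: 0.0
```

Call:
{"api": "apply_moves", "payload": {
  "commands": [
    [[0.1,0,0,0,0],[0.1,0,0,0,0],[0.1,0,0,0,0]]
  ]
}}

```text
t: 3.0
eef_pos: [0.5771, -0.2669, 0.2484]
ee_rot: [3.141, 0.0, -0.999]
force: [0.8, 0.9, -0.5]
width: 0.0396
gripper_force: 0.0
```

Call:
{"api": "apply_moves", "payload": {
  "commands": [
    [[0.1,0,0,-0.2,0],[0.1,0,0,-0.2,0],[0.1,0,0,-0.15,0],[0.1,0,0,-0.1,0],[0.1,0,0,-0.1,0],[0.1,0,0,-0.08,0],[0.1,0,0,-0.07,0],[0.1,0,0,0,0],[0.1,0,0,0,0]]
  ]
}}

```text
t: 3.9
eef_pos: [0.5778, -0.2669, 0.0691]
ee_rot: [-3.141, -0.0, -0.998]
force: [1.2, 0.1, -0.1]
width: 0.0394
gripper_force: 0.0
```

Call:
{"api": "apply_moves", "payload": {
  "commands": [
    [[0.8,0,0,0,0],[0.8,0,0,0,0],[0.8,0,0,0,0],[0.8,0,0,0,0],[0.8,0,0,0,0],[0.8,0,0,0,0]]
  ],
  "force": 15
}}

```text
t: 4.5
eef_pos: [0.5791, -0.2669, 0.0692]
ee_rot: [-3.139, -0.002, -0.999]
force: [3.8, 3.9, -0.3]
width: 0.0136
gripper_force: 15.0
```

Call:
{"api": "apply_moves", "payload": {
  "commands": [
    [[0.8,0.01,0.006,0,-0.03],[0.8,0,0,0,-0.045],[0.8,0,0,0,-0.045],[0.8,0,0,0,-0.045],[0.8,0,0,0,-0.045],[0.8,0,0,0,-0.045],[0.8,0,0,0,-0.045],[0.8,0,0,0,-0.045],[0.8,0,0,0,-0.045],[0.8,0,0,0,0],[0.8,0,0,0,0]]
  ]
}}

```text
t: 5.6
eef_pos: [0.5788, -0.2667, 0.0692]
ee_rot: [3.141, -0.001, -2.222]
force: [-3.7, -2.5, 5.2]
width: 0.0138
gripper_force: 15.0
```

```bash
cat > look.py <<'E'
from h import *
import sys
d=grab('top');b=grab('scene')
y=-.621;R=np.array([[np.cos(y),-np.sin(y)],[np.sin(y),np.cos(y)]])
J=lambda p:(R.T@(p[:2]-[.5535,-.3199])).round(4)
for n,h,z,bt,bs in(('red',RED,.022,(240,200,270,230),(235,225,260,245)),('yel',YEL,.026,(236,190,270,230),(226,218,252,245))):
    for dd,bx in((d,bt),(b,bs)):
        r=blob(dd['image'],*h,bx)
        print(n,r and (r[0].round(1),r[1],J(ray(dd,r[0],z))))
A=cv2.resize(d['image'][170:270,205:305],(400,400),interpolation=cv2.INTER_CUBIC)
B=cv2.resize(b['image'][190:290,190:290],(400,400),interpolation=cv2.INTER_CUBIC)
cv2.imwrite('pics/'+sys.argv[1],np.hstack([A,B]))
E
python3 look.py l1.png
```

```text
red (array([253.7, 215.8]), np.int32(23), array([-0.0149,  0.0083]))
red None
yel (array([250.3, 209.2]), np.int32(33), array([-0.0074,  0.0199]))
yel None
```

View pics/l1.png

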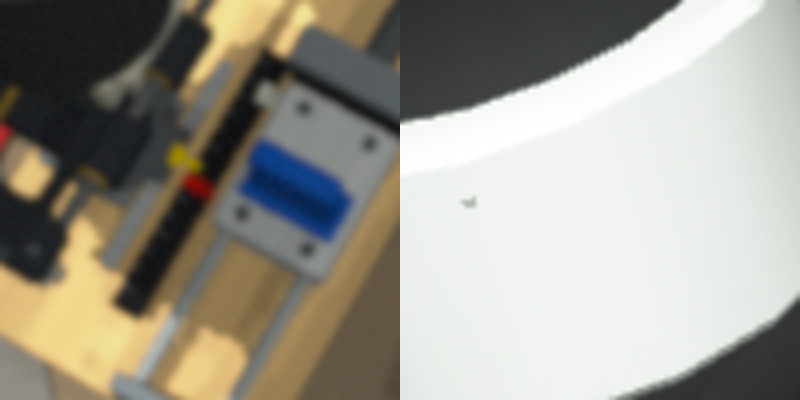

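The top view shows the yellow pointer moved 12 mm, with about 7 mm left to the red band. The arm blocks the scene view.

Call:
{"api": "apply_moves", "payload": {
  "commands": [
    [[0.8,0,0,0,-0.045],[0.8,0,0,0,-0.045],[0.8,0,0,0,-0.045],[0.8,0,0,0,-0.045],[0.8,0,0,0,-0.045],[0.8,0,0,0,0],[0.8,0,0,0,0],[0.8,0,0,0,0]]
  ]
}}

```text
t: 6.5
eef_pos: [0.5787, -0.2665, 0.0692]
ee_rot: [-3.142, -0.001, -2.928]
force: [-4.1, -0.7, 7.2]
width: 0.0142
gripper_force: 15.0
```

```bash
python3 look.py l2.png
```

```text
red (array([254.9, 216.4]), np.int32(14), array([-0.0146,  0.0056]))
red None
yel (array([248.2, 212.3]), np.int32(30), array([-0.0147,  0.0203]))
yel None
```

View pics/l2.png

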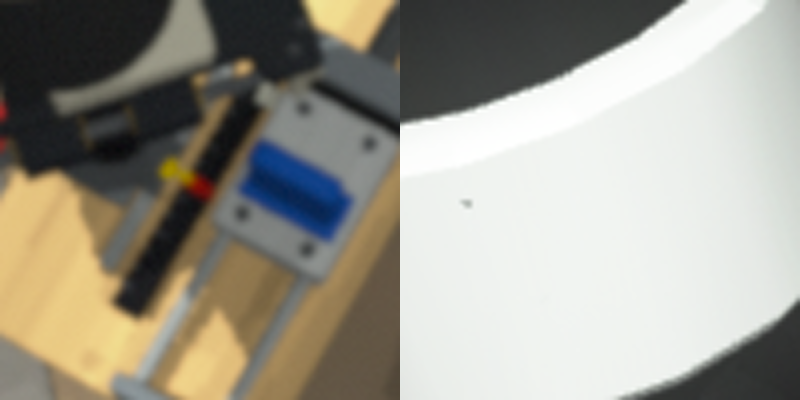

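The pointer is now level with the red band, at jig x -14.7 against -14.6. I'll release the knob and rise.

Call:
{"api": "apply_moves", "payload": {
  "commands": [
    [[0.2,0,0,0,0],[0.2,0,0,0,0],[0.2,0,0,0,0],[0.2,0,0,0.1,0],[0.2,0,0,0.2,0],[0.2,0,0,0.2,0],[0.2,0,0.1,0.2,0],[0.2,0,0.2,0.1,0.04],[0.2,0,0.2,0,0.04],[0.2,0,0.2,0,0.04],[0.2,0,0.2,0,0.04],[0.2,0,0.2,0,0.04]]
  ]
}}

```text
t: 7.8
eef_pos: [0.5792, -0.0444, 0.2287]
ee_rot: [-3.142, 0.0, -2.297]
force: [0.4, 0.2, -0.5]
width: 0.0353
gripper_force: 0.0
```

Call:
{"api": "apply_moves", "payload": {
  "commands": [
    [[0.2,0,0.2,0,0.04],[0.2,0,0.2,0,0.04],[0.2,0,0.2,0,0.04],[0.2,0,0,0,0.04],[0.2,0,0,0,0]]
  ]
}}

```text
t: 8.3
eef_pos: [0.5793, 0.0752, 0.2283]
ee_rot: [3.141, -0.0, -1.796]
force: [0.0, -1.3, -0.7]
width: 0.0352
gripper_force: 0.0
```

```bash
cat >> look.py <<'E'
WH=((0,0,215),(180,60,255))
p=[]
for dd,bx in((d,(262,185,282,202)),(b,(236,208,250,220))):
    r=blob(dd['image'],*WH,bx); print('white',r and (r[0].round(1),r[1],J(ray(dd,r[0],.036))))
for dd,bx in((d,(255,195,300,235)),(b,(240,190,285,230))):
    h=cv2.inRange(cv2.cvtColor(dd['image'],cv2.COLOR_BGR2HSV),*BLU);v,u=np.nonzero(h[bx[1]:bx[3],bx[0]:bx[2]])
    pts=np.stack([u+bx[0],v+bx[1]],1)
    print('blue hull',cv2.approxPolyDP(cv2.convexHull(pts.astype(np.int32)),1.5,True).reshape(-1,2).tolist())
E
python3 look.py l3.png
```

```text
red (array([253.7, 215.7]), np.int32(3), array([-0.0146,  0.0084]))
red (array([244.2, 233.6]), np.int32(5), array([-0.0137,  0.0058]))
yel (array([248.4, 212.3]), np.int32(26), array([-0.0146,  0.0199]))
yel (array([238.4, 233.9]), np.int32(14), array([-0.0151,  0.0182]))
white None
white (array([248.4, 211.3]), np.int32(13), array([ 0.037 , -0.0157]))
blue hull [[286, 229], [265, 217], [269, 206], [289, 216], [291, 222]]
blue hull [[276, 219], [254, 223], [252, 219], [253, 202], [272, 198]]
```

View pics/l3.png

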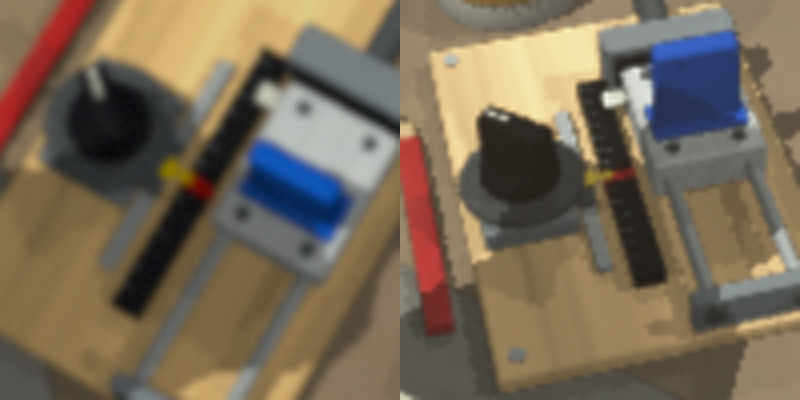

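```bash
python3 - <<'E'
from h import *
d=grab('top');b=grab('scene');y=-.621
R=np.array([[np.cos(y),-np.sin(y)],[np.sin(y),np.cos(y)]])
J=lambda p:(R.T@(p[:2]-[.5535,-.3199])).round(4)
for z in(.026,.03,.034,.038): print(z,J(ray(d,(271.5,193.75),z)),J(ray(b,(243.5,214.25),z)))
W=lambda x,yy,z:[*(R@[x,yy]+[.5535,-.3199]),z]
print(W(0,-.042,0))
for dd in(d,b): print(proj(dd,[W(sx*.007,-.042+sy*.023,z) for z in(.09,.042) for sx in(-1,1) for sy in(-1,1)]).round(1).tolist())
E
```

```text
0.026 [ 0.04   -0.0007] [ 0.0415 -0.0053]
0.03 [ 0.0391 -0.0014] [ 0.0372 -0.0045]
0.034 [ 0.0381 -0.002 ] [ 0.0328 -0.0038]
0.038 [ 0.0371 -0.0026] [ 0.0284 -0.003 ]
[np.float64(0.5290623525696878), np.float64(-0.35405847461570494), 0]
[[289.2, 222.5], [266.9, 210.4], [293.0, 215.9], [270.8, 203.9], [288.7, 228.2], [267.6, 216.6], [292.3, 221.9], [271.2, 210.4]]
[[275.6, 200.9], [253.7, 205.0], [273.7, 196.7], [252.1, 200.7], [275.7, 218.2], [254.5, 222.3], [273.9, 213.9], [253.0, 218.0]]
```

Call:
{"api": "apply_moves", "payload": {
  "commands": [
    [[-0.1,-0.021,-0.179,0,-0.0105],[-0.1,-0.021,-0.179,0,-0.0105],[-0.1,-0.021,-0.179,0,-0.0105],[-0.1,-0.021,-0.179,0,-0.0105],[-0.1,-0.021,-0.179,0,-0.0105],[-0.1,-0.021,-0.179,0,-0.0105],[-0.1,-0.021,-0.179,0,-0.0105],[-0.1,-0.021,-0.179,0,-0.0105],[-0.1,-0.021,-0.179,0,-0.0105],[-0.1,-0.021,-0.179,0,-0.0105],[-0.1,-0.021,-0.179,0,-0.0105],[-0.1,-0.021,-0.179,0,-0.0105]]
  ]
}}

```text
t: 9.7
eef_pos: [0.528, -0.358, 0.2286]
ee_rot: [-3.142, 0.0, -2.201]
force: [0.6, 0.3, -0.0]
width: 0.0483
gripper_force: 0.0
```

Call:
{"api": "apply_moves", "payload": {
  "commands": [
    [[-0.1,0,0,0,0],[-0.1,0,0,0,0],[-0.1,0,0,0,0]]
  ]
}}

```text
t: 10.0
eef_pos: [0.5287, -0.3557, 0.2285]
ee_rot: [3.141, 0.0, -2.197]
force: [-0.2, 0.4, -0.7]
width: 0.0481
gripper_force: 0.0
```

Now I'll descend 0.153 to TCP z 0.0755 and grip the handle.

Call:
{"api": "apply_moves", "payload": {
  "commands": [
    [[-0.1,0,0,-0.2,0],[-0.1,0,0,-0.2,0],[-0.1,0,0,-0.1,0],[-0.1,0,0,-0.1,0],[-0.1,0,0,-0.1,0],[-0.1,0,0,-0.065,0],[-0.1,0,0,0,0],[-0.1,0,0,0,0]]
  ]
}}

```text
t: 10.8
eef_pos: [0.5296, -0.3555, 0.0762]
ee_rot: [-3.141, -0.0, -2.195]
force: [-0.6, 0.1, 1.0]
width: 0.048
gripper_force: 0.0
```

Call:
{"api": "apply_moves", "payload": {
  "commands": [
    [[0.8,0,0,0,0],[0.8,0,0,0,0],[0.8,0,0,0,0],[0.8,0,0,0,0],[0.8,0,0,0,0],[0.8,0,0,0,0]]
  ],
  "force": 35
}}

```text
t: 11.4
eef_pos: [0.5292, -0.3558, 0.0758]
ee_rot: [-3.141, 0.0, -2.196]
force: [-0.8, -0.2, 0.9]
width: 0.0133
gripper_force: 35.0
```

Call:
{"api": "apply_moves", "payload": {
  "commands": [
    [[0.8,-0.0218,0.0156,0,0],[0.8,-0.0218,0.0156,0,0],[0.8,-0.0218,0.0156,0,0],[0.8,-0.0218,0.0156,0,0],[0.8,-0.0218,0.0156,0,0],[0.8,-0.0218,0.0156,0,0],[0.8,-0.0218,0.0156,0,0],[0.8,-0.0218,0.0156,0,0],[0.8,-0.0218,0.0156,0,0],[0.8,-0.0218,0.0156,0,0],[0.8,0,0,0,0],[0.8,0,0,0,0]]
  ]
}}

```text
t: 12.6
eef_pos: [0.487, -0.3253, 0.0758]
ee_rot: [-3.138, 0.0, -2.196]
force: [6.3, -6.4, -5.8]
width: 0.0142
gripper_force: 35.0
```

```bash
sed -i "s/^A=.*/A=cv2.resize(d['image'][180:255,225:300],(600,600),interpolation=cv2.INTER_CUBIC)/; s/^B=.*//; s/np.hstack(\[A,B\])/A/" look.py; python3 look.py l4.png
```

```text
red None
red None
yel None
yel None
white None
white NoneTraceback (most recent call last):
  File "look.py", line 20, in <module>
    print('blue hull',cv2.approxPolyDP(cv2.convexHull(pts.astype(np.int32)),1.5,True).reshape(-1,2).tolist())
                      ~~~~~~~~~~~~~~~~^^^^^^^^^^^^^^^^^^^^^^^^^^^^^^^^^^^^^^^^^^^^^^^
cv2.error: OpenCV(4.12.0) /io/opencv/modules/imgproc/src/approx.cpp:690: error: (-215:Assertion failed) npoints >= 0 && (depth == CV_32S || depth == CV_32F) in function 'approxPolyDP'
```

View pics/l4.png

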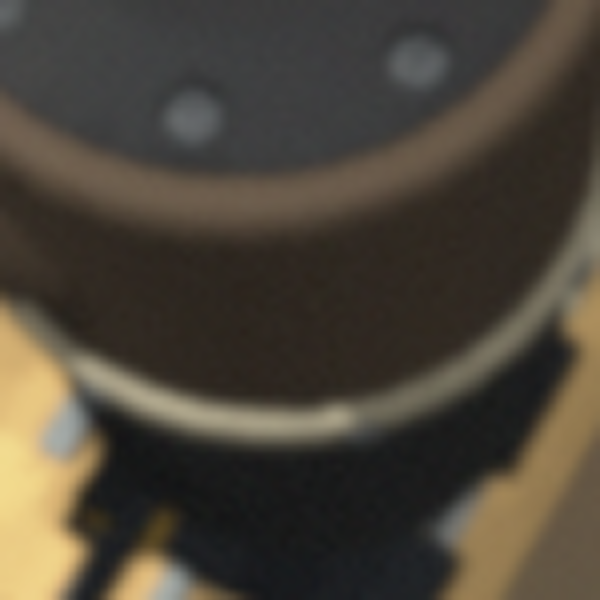

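The gripper hides the scale in the top view. The TCP moved 52.1 mm and I want about 53.3, so I'll add a little and check the scene view.

Call:
{"api": "apply_moves", "payload": {
  "commands": [
    [[0.8,-0.006,0.004,0,0],[0.8,0,0,0,0],[0.8,0,0,0,0],[0.8,0,0,0,0]]
  ]
}}

```text
t: 13.1
eef_pos: [0.486, -0.3246, 0.0758]
ee_rot: [-3.138, 0.001, -2.196]
force: [5.8, -5.3, -5.9]
width: 0.014
gripper_force: 35.0
```

```bash
python3 - <<'E'
from h import *
d=grab('top');b=grab('scene')
A=cv2.resize(d['image'][190:290,190:290],(400,400),interpolation=cv2.INTER_CUBIC)
B=cv2.resize(b['image'][190:290,190:290],(400,400),interpolation=cv2.INTER_CUBIC)
cv2.imwrite('pics/l5.png',np.hstack([A,B]))
s=arm.get_state();print(s['eef_pos'],s['qd'].round(4),s['force'],s['gripper_force'])
E
```

```text
[ 0.4860109  -0.3246002   0.07580764] [-0.001   0.0004 -0.0002 -0.0005  0.0003  0.0002] [ 6.15991315 -7.23604176 -4.95243248] 35.00244140625
```

View pics/l5.png

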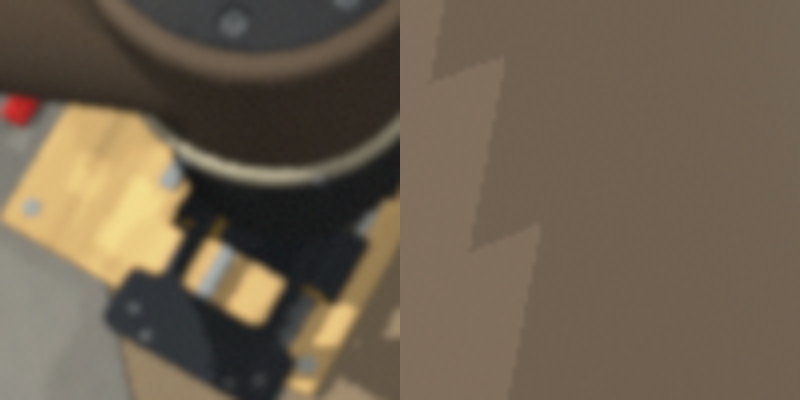

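```bash
python3 -c "
from station import arm
print(arm.job_done())"
```

```text
the job is handed in; nothing more can be done
None
```

I handed the job in. The pointer measured on the red band in both views, and the gripper is holding the jaw open about 53 mm with 35 N. The arm hid the scale at the end, so I set the jaw position from the arm's travel and never saw the plate opposite the pointer.

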